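# Load a sample vial and wind it into the reader

## Task

Take the capped sample vial from the rack and stand it fully down in the socket of the reader's tray, let go of it, and then wind the tray fully home under the hood by rolling the reader's thumbwheel away from the robot with a fingertip. Move the tray only by its wheel, not by pushing the tray or the vial, work gently on the reader (never more than 16 N), and leave the other things as they stand.

Things in the scene. Friction and masses are not known exactly. Their poses are not given: they have to be found in the camera images.
- vial: the sample vial to load: straight upright cylinder, 22 mm diameter, 45 mm tall, about 35 g, white body with a flat grey cap of the same diameter (the top 15 mm), foot bevelled 2.5 mm. Origin: centre of its underside, z up. It stands 12 mm deep in one of the rack's three wells (any of them), its top about 63 mm above the bench.
- tall_bottle: another container in the rack, to be left alone: 22 mm diameter, 72 mm tall with a narrow neck. Origin: centre of its underside.
- low_cup: another container in the rack, to be left alone: 22 mm diameter with a 28 mm rim on top, only 27 mm tall. Origin: centre of its underside.
- rack: fixed blue plastic block 50 x 180 x 30 mm (x, y, z of its own axes) with three wells of 25 mm diameter, 12 mm deep, in a row along its y at -60, 0 and +60 mm. Origin: centre of its underside.
- reagent_bottle: loose reagent bottle on the bench, 56 mm diameter, 100 mm tall, to be left alone. Origin: centre of its underside.
- reader: fixed white vial reader, 260 x 170 mm (its x, y), flat deck 60 mm above the bench. Origin: centre of its underside; own +x points away from the robot along the tray's travel, +y left, z up. Left half: sunk tray (centre line y = +36 mm) running into a hood. Right half: the thumbwheel; behind it, from x = +55 mm, a console 90 mm high. More than 16 N of the robot on any part of it, wheel and tray included, is damage.
- hood_front (a point): middle of the hood's front edge, at deck height. Hood: clear roof on grey side walls, reader x -38 to +22 mm, y 0 to 72 mm, top 121 mm above the bench, opening under its roof up to 115 mm.
- wheel_slot (a point): point on the reader's deck (60 mm above the bench) under the middle of the thumbwheel: dark ribbed rubber disc, radius 16 mm, 10 mm wide, axle along the reader's y, poking up through the deck. Its crown stands 4 to 13 mm above this point: it differs by reader, is not measured and must be found by touch. It is sprung: sinks 1 mm per 5 N, at most 5 mm (do not press on to the deck).
- thumbwheel (a joint): turn of the wheel (rad), 0 = tray fully out; grows as its top rolls towards the reader's +x, winding the tray in 1 mm per 1 mm of rim (16 mm per rad). Turning takes about 4 N along the rim: a fingertip pressing under about 6 N slips; 7 to 10 N drives; at the stop it slips too. It stays where left. Tray and vial sit and rock up to 5 degrees out of level with its springing: normal. The whole travel takes several strokes, fingertip lifted in between.
- tray (a joint): grey tray plate 70 x 62 x 14 mm, its top about flush with the deck (60.5 mm above the bench), with one round socket in its middle; not to be pushed by hand. Value: how far it is wound in (m): 0 fully out, 0.045 fully home against its stop. At the start 0 to 0.008.
- socket (a point): centre of the floor of the tray's socket: 26 mm diameter, 10 mm deep with a 2 mm chamfer at the mouth, floor 51 mm above the bench. The seated vial's origin comes to this point, its top 96 mm above the bench. With the tray out, the hood's front edge is 24 to 32 mm behind (+x) the socket's centre; the sides (reader's y) are free up to 100 mm away above the deck.

How it is judged:
On the way, in this order (a step that is already met when the one before it is completed fails the run):
1. the vial stands fully down in the tray's socket, let go of, with the tray still out (horizontal distance between vial and socket below 0.004 m and z of vial in the frame of socket below 0.003 m and angle between vial's own z axis and vertical below 0.15 rad and contact force between each of the arm, the fingers and vial below 0.05 N and value of joint tray below 0.014 m), for 0.2 s.
2. the tray is being wound in: more than 28 mm (horizontal distance between vial and socket below 0.004 m and z of vial in the frame of socket below 0.003 m and angle between vial's own z axis and vertical below 0.15 rad and value of joint tray above 0.028 m).
At the end, for the whole second after the job is handed in: The vial stands upright (0.15 rad), at rest, fully down in the socket (origin within 4 mm sideways and 3 mm in height of its floor centre); the tray is wound home to within 2 mm of its stop (joint above 0.043); tall bottle and low cup still stand upright (horizontal distance between vial and socket below 0.004 m and z of vial in the frame of socket below 0.003 m and angle between vial's own z axis and vertical below 0.15 rad and value of joint tray above 0.043 m and linear speed of vial below 0.01 m/s and angle between each of tall_bottle, low_cup's own z axis and vertical below 0.3 rad); the robot touches nothing.
It fails at once if the robot presses on the reader, its wheel or its tray with more than 16 N (contact force between any of the arm, the fingers and reader above 16 N).
It fails at once if the tray is moved by pushing the tray or the vial: either is touched by the robot while the tray is wound in by more than 15 mm (value of joint tray above 0.015 m and (contact force between any of the arm, the fingers and tray above 0.3 N or contact force between any of the arm, the fingers and vial above 0.3 N)).
It fails at once if the tall bottle, the low cup or the reagent bottle is moved by more than 20 mm (distance of any of tall_bottle, low_cup, reagent_bottle from where it was at the start of the episode above 0.02 m).
It also fails if it takes over 64 s, if anything falls off the work surface, if the arm or the gripper's body presses on something with over 40 N, if the wrist force passes 120 N, or if a joint passes its speed limit or range.

## Robot

A 6-joint arm with a two-finger parallel gripper is mounted at the origin on the work surface. World frame = base frame: x ahead of the robot, y to its left, z up, the work surface at z = 0. Lengths are in m, angles in rad, forces in N, time in s.
With the tool pointing down it reaches from about 0.225 to 0.875 m from the base axis. Payload 3.4 kg.
Tool frame: the origin (TCP) lies at the very end of the fingers, on their centre line; the grasp point (between the pads) lies 19 mm behind it (grasp_offset is the distance from the TCP to the grasp point, in m); y points along the fingers, z is the direction in which the jaws open and shut, and the axes are right-handed (so a half turn about y gives the same grasp; the last joint's range is limited). The gripper opens to 85 mm and grips with 20 to 120 N. Pads are 22 mm wide; open, the fingers measure 114 mm over their backs; the gripper's body (76 mm by 85 mm) begins 54 mm behind the grasp point. The pads swing forward as they close: fully open they stand 13 mm farther back than shut.
Start: joints at [-1.25, 0.276, 1.505, -0, 1.361, -0.121], TCP at [0.246, -0.52, 0.231] pointing down, gripper open.
Joint ranges: [-2.89, 2.89], [-0.75, 2.08], [0.22, 2.7], [-1.18, 4.32], [0.11, 2.71], [-2.7, 2.7]. Speed limits (rad/s): [2.57, 2.57, 3.14, 3.14, 3.14, 3.14].

## Interface

Orientations are given as a unit quaternion [w, x, y, z].
In Python, from rig import get_state, get_image, sign_off, grasp_offset gives the robot as it stands.
- The arm moves only by the shell command python3 -m jog 'ROWS' [FORCE]. ROWS is JSON, one flat list of numbers, 7 for each row, row after row: the closure in counts, from 0 (fully open) to 255 (shut), then the shift along the tool's x, y, z in cm, then the turn, a rotation vector about the tool's x, y, z in units of 8 degrees (1.0 is 8 degrees). In form: [jaw, tx, ty, tz, rx, ry, rz, jaw, tx, ty, tz, rx, ry, rz, ...]. A call has 1 to 12 rows; each row is the pose to reach, as a shift and turn from the pose commanded when the call began, along the tool's axes at that moment; what a row does not reach only later rows make up. A row lasts 1/8 s, in which the tool goes at most 62.5 mm and 10.7 degrees, less where a joint would pass 70% of its speed; a pose out of reach is approached as far as the arm can. A call with a gripper value outside its range is refused whole. The fingers move at their own pace and stop on an object; FORCE is the grip in N (left out, the last holds). Time passes only in rows, so rows that repeat a pose let the fingers close. It gives the time, the measured TCP pose, the force and the opening at its end, in the units of the state.
- get_state(): the state, without advancing time (a new reading comes with each control period).
- get_image(name): name is "scene" or "top" or "wrist"; returns a dict with "color" (400x640x3 uint8, blue, green, red), "mtx" (3x3 intrinsics, pixels), "k1" (the pictures are not rectified: a ray, as slopes to the right and down, at radius r is drawn at 1 + k1 r^2 times it, then the intrinsics apply), "R" (3x3) and "t" (3): a world point X has camera coordinates R X + t; the wrist camera has in their place "tool_from_camera" (4x4, takes a point from camera to tool coordinates, whose origin is the TCP and whose axes are the tool frame's). Camera axes: x right, y down, z forward; pixel columns grow to the right and rows downward; lengths in m; the calibration is good to about 2 mm. A picture is of the moment at which its call begins: read the wrist's pose just before it. There is no depth.
- sign_off(): hands the job in, once; it reports no verdict.
The state is a dict: "clock": time; "qpos": joint angles; "qd": joint speeds; "effort": joint torques, N m; "position": TCP position; "ee_rot": TCP orientation; "contact_force": force on the tool from outside, world axes, zero at the start; "moment": the same for the moment, N m; "width": finger opening in m.
Only numpy, scipy, OpenCV 4.12 (cv2) and the standard library are available. Lean on these libraries where they do the work, as an engineer would, in place of code of your own. Each camera call takes 0.05 s, during which the arm holds its last target.

## Working session

There is one attempt and no reset: what is moved stays moved. The work goes in short steps, Python scripts to look and compute and a shell command to move; the robot and the scene stay as the last step left them, time stands still between calls to the robot, and variables do not carry over. Pictures are saved under pics/ and viewed, and the job is handed in when it is done.

```bash
ls; mkdir -p pics; python3 - <<'E'
from rig import *
import cv2
print(get_state(), grasp_offset)
for n in ("scene","top","wrist"):
    d=get_image(n); cv2.imwrite(f"pics/a_{n}.png",d["color"])
    print(n,{k:v for k,v in d.items() if k!="color"})
E
```

```text
pics
{'clock': 0.0, 'qpos': array([-1.25003383e+00,  2.76585289e-01,  1.50615340e+00, -7.31111286e-06,
        1.36066194e+00, -1.20988603e-01]), 'qd': array([-0.00067036,  0.00038407,  0.00121879,  0.00023869, -0.00134527,
        0.00042237]), 'effort': array([ 2.54987481e-05, -4.16773224e+01, -2.45806056e+01, -3.31111260e-04,
        1.09873610e-02, -2.59660470e-05]), 'position': array([ 0.24565726, -0.51929987,  0.23043715]), 'ee_rot': array([ 0.15484998, -0.1549825 ,  0.69056371, -0.68929215]), 'contact_force': array([ 0.37832387, -0.36009568, -0.25870345]), 'moment': array([-0.00593198, -0.01715334,  0.02830998]), 'width': 0.0850897748867696} 0.0187
scene {'mtx': array([[474.40962528,   0.        , 324.69129319],
       [  0.        , 474.40962528, 198.2246581 ],
       [  0.        ,   0.        ,   1.        ]]), 'k1': 0.04835497243101237, 'R': array([[-7.87902339e-01,  6.15799903e-01,  6.18715383e-04],
       [ 5.30517739e-01,  6.79295159e-01, -5.07059183e-01],
       [-3.12667286e-01, -3.99184877e-01, -8.61911017e-01]]), 't': array([ 0.41088186, -0.34147821,  1.1541492 ])}

[... 253 characters left out ...]
  [-0.99336525,  0.01572245, -0.11392226],
       [ 0.11409062,  0.01025978, -0.99341737]]), 't': array([0.10828431, 0.57437703, 0.83335717])}
wrist {'mtx': array([[307.28126067,   0.        , 324.73747967],
       [  0.        , 307.28126067, 196.10124411],
       [  0.        ,   0.        ,   1.        ]]), 'k1': -0.0252280309357589, 'tool_from_camera': array([[-4.90052080e-05,  9.54717066e-01,  2.97515247e-01,
        -7.64028803e-02],
       [ 1.26280202e-03, -2.97514951e-01,  9.54716324e-01,
        -1.43039073e-01],
       [ 9.99999201e-01,  4.22488926e-04, -1.19103885e-03,
         9.09825051e-05],
       [ 0.00000000e+00,  0.00000000e+00,  0.00000000e+00,
         1.00000000e+00]])}
```

View pics/a_scene.png

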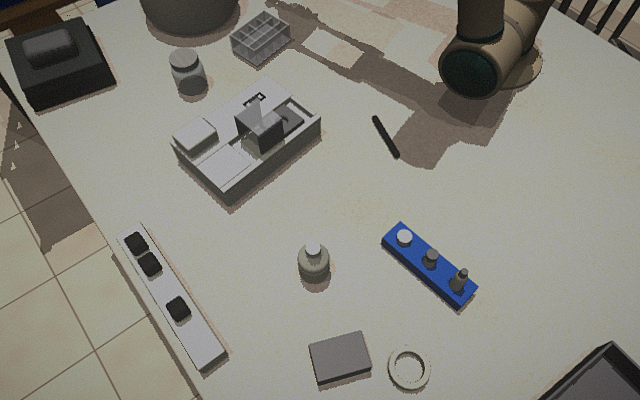

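View pics/a_top.png

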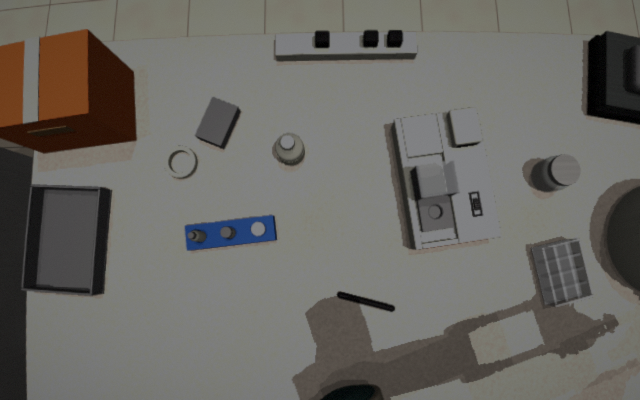

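View pics/a_wrist.png

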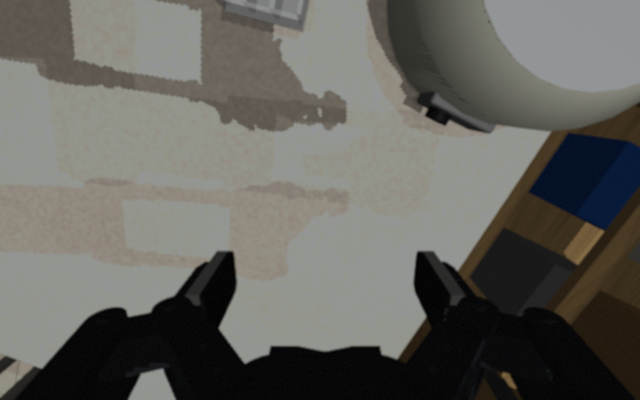

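```bash
cat > h.py <<'E'
import numpy as np, cv2
from rig import *
from scipy.spatial.transform import Rotation as Ro
def undist(d,u,v):
    K=d["mtx"]; p=np.array([(u-K[0,2])/K[0,0],(v-K[1,2])/K[1,1]])
    q=p.copy()
    for _ in range(20): q=p/(1+d["k1"]*(q@q))
    return np.r_[q,1]
def pose(d,st=None):
    if "R" in d: return d["R"],d["t"]
    q=st["ee_rot"]; Rt=Ro.from_quat([q[1],q[2],q[3],q[0]]).as_matrix()
    T=d["tool_from_camera"]; Rc=Rt@T[:3,:3]; c=Rt@T[:3,3]+st["position"]
    return Rc.T,-Rc.T@c
def onz(d,u,v,z,st=None):
    R,t=pose(d,st); c=-R.T@t; r=R.T@undist(d,u,v)
    return c+r*(z-c[2])/r[2]
def proj(d,X,st=None):
    R,t=pose(d,st); p=R@np.asarray(X,float)+t; q=p[:2]/p[2]; q=q*(1+d["k1"]*(q@q))
    return d["mtx"][:2,:2]@q+d["mtx"][:2,2]
def crop(d,fn,u0,v0,u1,v1,s):
    im=d["color"][v0:v1,u0:u1]; im=cv2.resize(im,None,fx=s,fy=s,interpolation=cv2.INTER_CUBIC)
    im=np.clip(im.astype(float)*1.6,0,255).astype(np.uint8)
    st=10
    for u in range((u0+st-1)//st*st,u1,st):
        cv2.line(im,((u-u0)*s,0),((u-u0)*s,6),(0,0,255),1); cv2.putText(im,str(u),((u-u0)*s,16),0,.35,(0,0,255),1)
    for v in range((v0+st-1)//st*st,v1,st):
        cv2.line(im,(0,(v-v0)*s),(6,(v-v0)*s),(0,0,255),1); cv2.putText(im,str(v),(7,(v-v0)*s+4),0,.35,(0,0,255),1)
    cv2.imwrite(fn,im)
E
python3 - <<'E'
from h import *
d=get_image("top")
crop(d,"pics/b_rack.png",175,205,285,260,7)
crop(d,"pics/b_read.png",385,100,510,255,4)
E
```

```text
(no output)
```

View pics/b_rack.png

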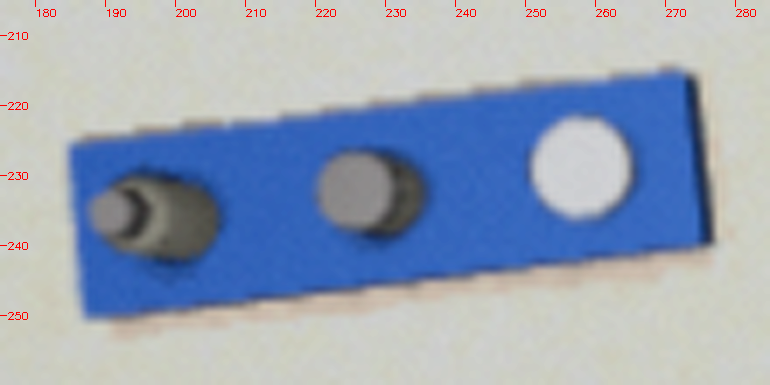

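View pics/b_read.png

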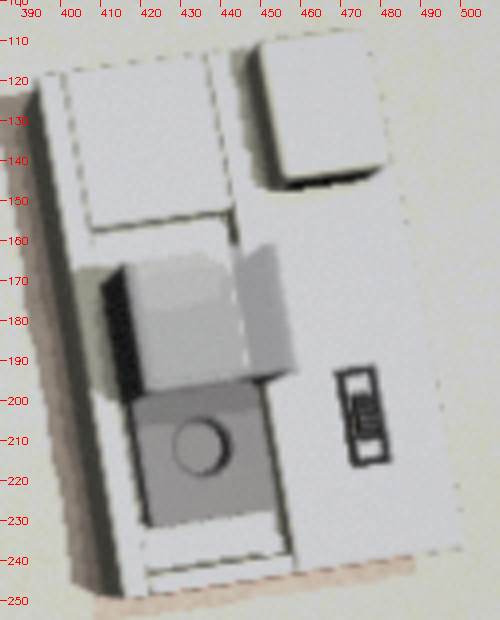

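```bash
python3 - <<'E'
from h import *
d=get_image("top")
np.set_printoptions(precision=4,suppress=True)
f=lambda u,v,z:onz(d,u,v,z)
c=[f(*p,.03) for p in [(185,225.7),(273.9,215),(276.7,239.7),(187.1,250.4)]]
print("rack",c,np.linalg.norm(c[0]-c[1]),np.linalg.norm(c[1]-c[2]),np.mean(c,0))
e=c[0]-c[1]+c[3]-c[2]; print("rack yaw",np.degrees(np.arctan2(-e[0],e[1])))
print("vial",f(225.7,232.1,.063))
c=[f(*p,.06) for p in [(394.5,119.5),(476,107.5),(500.5,237),(416.3,249.5)]]
print("reader",c,[np.linalg.norm(c[i]-c[(i+1)%4]) for i in range(4)],np.mean(c,0))
e=c[0]-c[3]+c[1]-c[2]; yaw=np.arctan2(e[1],e[0]); print("yaw",np.degrees(yaw))
R=np.array([[np.cos(yaw),-np.sin(yaw)],[np.sin(yaw),np.cos(yaw)]])
for n,p in (("sock",f(435.2,211.7,.0605)),("wheel",f(475.5,204,.06))):
    print(n,p,(p-np.mean(c,0))[:2]@R)
print("cam",-d["R"].T@d["t"])
E
```

```text
rack [array([0.5246, 0.3785, 0.03  ]), array([0.5437, 0.1987, 0.03  ]), array([0.4946, 0.1933, 0.03  ]), array([0.4751, 0.3735, 0.03  ])] 0.18087529886322673 0.04936330483410301 [0.5095 0.286  0.03  ]
rack yaw 6.120580322613641
vial [0.5096 0.2875 0.063 ]
reader [array([ 0.7264, -0.0431,  0.06  ]), array([ 0.75  , -0.2083,  0.06  ]), array([ 0.4915, -0.2416,  0.06  ]), array([ 0.4712, -0.0762,  0.06  ])] [np.float64(0.1669105806904456), np.float64(0.26065684514229287), np.float64(0.1666767798237871), np.float64(0.25732632012272827)] [ 0.6098 -0.1423  0.06  ]
yaw 7.3512211558602525
sock [ 0.5428 -0.1153  0.0605] [-0.063   0.0354]
wheel [ 0.5564 -0.1952  0.06  ] [-0.0597 -0.0457]
cam [0.4771 0.0907 0.8946]
```

```bash
cat >> h.py <<'E'
def Rt(st): 
    q=st["ee_rot"]; return Ro.from_quat([q[1],q[2],q[3],q[0]]).as_matrix()
def delta(p,yaw,st=None,near=True):
    """deltas to tool at p, pointing down, jaw axis (tool z) at yaw deg (mod 180 nearest)"""
    st=st or get_state(); R=Rt(st)
    out=[]
    for k in (0,180):
        a=np.radians(yaw+k); z=np.array([np.cos(a),np.sin(a),0]); y=np.array([0,0,-1.]); x=np.cross(y,z)
        rv=Ro.from_matrix(R.T@np.c_[x,y,z]).as_rotvec(degrees=True)/8
        out.append(rv)
    out.sort(key=np.linalg.norm)
    print("shift cm",np.round(R.T@(np.array(p)-st["position"])*100,2),"rot",np.round(out[0],2),"alt",np.round(out[1],2))
E
python3 - <<'E'
from h import *
st=get_state(); print(Rt(st).round(3))
delta([.5096,.2875,.2],6.1)
delta([.5428,-.1153,.2],97.35)
E
```

```text
[[-0.904 -0.     0.428]
 [-0.428  0.001 -0.904]
 [-0.    -1.    -0.001]]
shift cm [-58.36   3.15 -61.68] rot [ 0.   -8.85 -0.  ] alt [ 0.   13.65  0.  ]
shift cm [-44.13   3.11 -23.84] rot [0.01 2.25 0.  ] alt [ 0.000e+00 -2.025e+01 -1.000e-02]
```

```bash
python3 -m jog '[0,-30,1,-30,0,-4.4,0, 0,-30,1,-30,0,-4.4,0, 0,-58.4,2,-61.7,0,-8.85,0, 0,-58.4,2,-61.7,0,-8.85,0, 0,-58.4,2,-61.7,0,-8.85,0, 0,-58.4,2,-61.7,0,-8.85,0, 0,-58.4,2,-61.7,0,-8.85,0, 0,-58.4,2,-61.7,0,-8.85,0, 0,-58.4,2,-61.7,0,-8.85,0, 0,-58.4,2,-61.7,0,-8.85,0, 0,-58.4,2,-61.7,0,-8.85,0, 0,-58.4,2,-61.7,0,-8.85,0]'; python3 - <<'E'
from h import *
delta([.5096,.2875,.2],6.1); print(get_state()['qpos'])
E
```

```text
clock: 1.75
position: [0.4798, 0.1947, 0.2137]
ee_rot: [0.526, -0.526, 0.472, -0.473]
contact_force: [1.4, -0.1, -0.0]
width: 0.0853
shift cm [-8.91  1.37  3.96] rot [-0.01  0.01  0.  ] alt [ 1.000e-02 -2.249e+01  1.000e-02]
[ 2.51563765e-01  2.00533129e-01  1.65348926e+00 -6.51509838e-04
  1.28680430e+00  1.44455949e-01]
```

```bash
python3 -m jog '[0,-8.5,1.3,3.8,0,0,0, 0,-8.5,1.3,3.8,0,0,0, 0,-8.5,1.3,3.8,0,0,0, 0,-8.5,1.3,3.8,0,0,0]'; python3 - <<'E'
from h import *
st=get_state()
delta([.5096,.2875,.2],6.1,st)
d=get_image("wrist"); print(proj(d,[.5096,.2875,.063],st)); cv2.imwrite("pics/c.png",d["color"]); 
E
```

```text
clock: 2.25
position: [0.5076, 0.2805, 0.2004]
ee_rot: [-0.525, 0.527, -0.473, 0.473]
contact_force: [0.0, -0.0, -0.9]
width: 0.0853
shift cm [-0.68  0.04  0.27] rot [0.01 0.   0.01] alt [ 1.00e-02 -2.25e+01 -1.00e-02]
[327.44109925 177.91176202]
```

View pics/c.png

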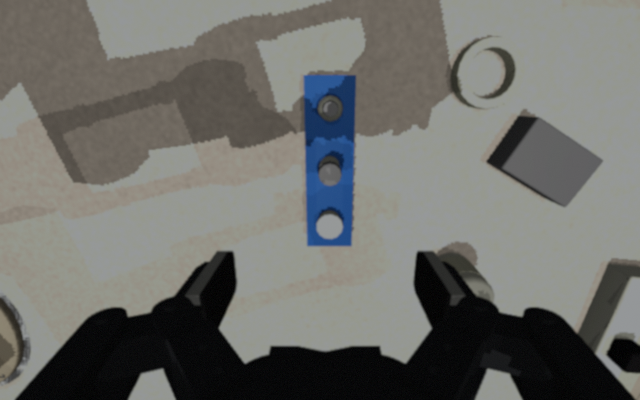

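```bash
python3 - <<'E'
from h import *
st=get_state()
d=get_image("wrist"); crop(d,"pics/c2.png",290,60,370,260,3)
crop(d,"pics/c3.png",300,140,360,200,9)
E
```

```text
(no output)
```

View pics/c3.png

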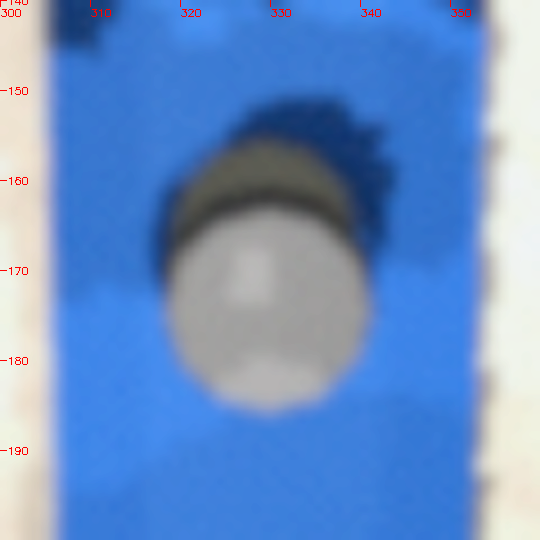

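```bash
python3 - <<'E'
from h import *
st=get_state(); d=get_image("wrist"); 
p=onz(d,329.8,174.2,.063,st); print(p)
for u in (306.5,353): print(onz(d,u,175,.03,st))
delta([p[0],p[1],.036],6.1,st); print(st['clock'])
E
```

```text
[0.51173103 0.29077159 0.063     ]
[0.48890819 0.27970534 0.03      ]
[0.53735015 0.28485136 0.03      ]
shift cm [-1.04 16.49  0.5 ] rot [ 0.   -0.01  0.  ] alt [-1.000e-02  2.249e+01  0.000e+00]
2.35
```

```bash
python3 -m jog '[0,-0.5,4,0.2,0,0,0, 0,-0.8,8,0.35,0,0,0, 0,-0.8,9,0.35,0,0,0, 0,-0.8,9,0.35,0,0,0, 0,-0.8,9,0.35,0,0,0]'; python3 - <<'E'
from h import *
st=get_state()
d=get_image("wrist"); print(st['position'],proj(d,[.5096,.2875,.063],st),proj(d,[.5117,.2908,.063],st)); crop(d,"pics/c4.png",260,100,390,260,5)
E
```

```text
clock: 3.02
position: [0.512, 0.2896, 0.1125]
ee_rot: [0.527, -0.525, 0.472, -0.473]
contact_force: [0.6, 0.5, 0.1]
width: 0.0854
[0.51200778 0.28964129 0.11245316] [320.12164376 221.95762413] [323.73668454 217.71150974]
```

View pics/c4.png

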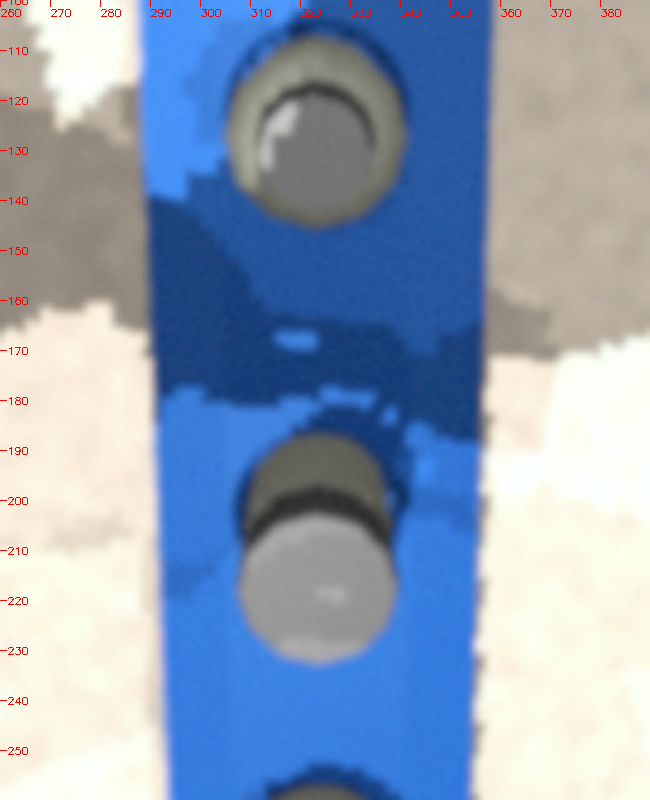

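```bash
python3 -m jog '[0,-0.1,4,0,0,0,0, 0,-0.1,7.4,0,0,0,0, 0,-0.1,7.4,0,0,0,0, 0,-0.1,7.4,0,0,0,0, 255,-0.1,7.4,0,0,0,0, 255,-0.1,7.4,0,0,0,0, 255,-0.1,7.4,0,0,0,0, 255,-0.1,7.4,0,0,0,0, 255,-0.1,7.4,0,0,0,0, 255,-0.1,7.4,0,0,0,0]' 30
```

```text
clock: 4.32
position: [0.5109, 0.2906, 0.0371]
ee_rot: [0.526, -0.526, 0.473, -0.473]
contact_force: [-1.2, -0.6, 4.6]
width: 0.0205
```

```bash
python3 -m jog '[255,0,-1,0,0,0,0, 255,0,-5,0,0,0,0, 255,0,-10,0,0,0,0, 255,0,-16,0,0,0,0, 255,0,-16,0,0,0,0, 255,0,-16,0,0,0,0]'; python3 - <<'E'
from h import *
st=get_state()
d=get_image("wrist"); print(st['position'],st['width'],st['contact_force']); crop(d,"pics/d.png",230,100,430,300,4)
delta([.5428,-.1153,.20],97.35); delta([.5428,-.1153,.20],-82.65)
E
```

```text
clock: 5.08
position: [0.5101, 0.2903, 0.1963]
ee_rot: [-0.526, 0.526, -0.473, 0.473]
contact_force: [-0.1, 0.3, -0.4]
width: 0.0203
[0.51009265 0.29027831 0.19632943] 0.020259039930697186 [-0.14105829  0.26311459 -0.40724512]
shift cm [40.66 -0.43 -1.02] rot [1.00e-02 1.11e+01 2.00e-02] alt [ 2.00e-02 -1.14e+01 -1.00e-02]
shift cm [40.66 -0.43 -1.02] rot [1.00e-02 1.11e+01 2.00e-02] alt [ 2.00e-02 -1.14e+01 -1.00e-02]
```

View pics/d.png

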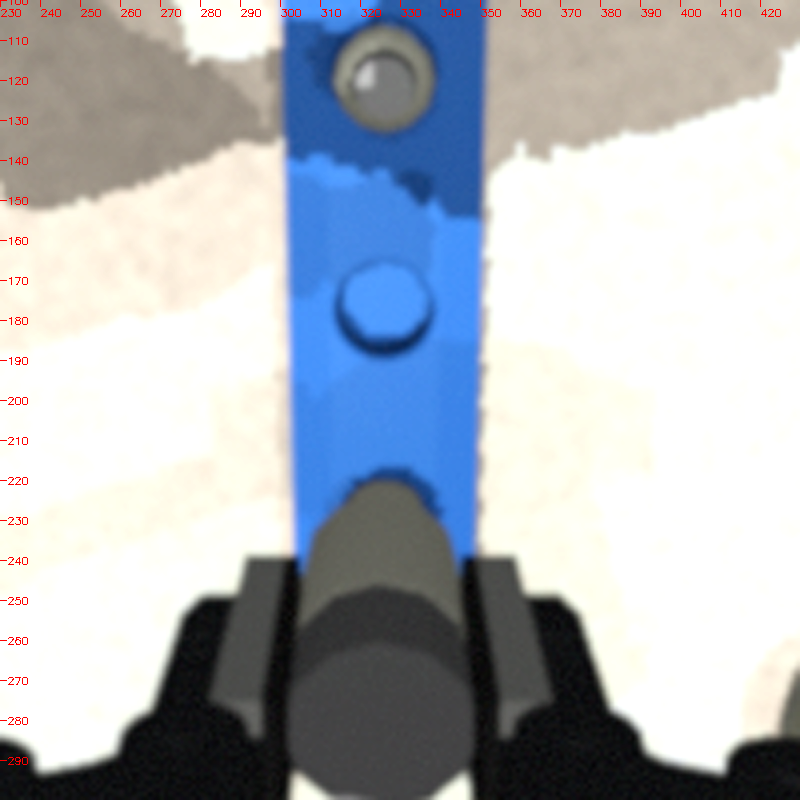

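```bash
python3 -m jog '[255,20,-0.4,-0.5,0,-5,0, 255,20,-0.4,-0.5,0,-5,0, 255,20,-0.4,-0.5,0,-5,0,255,20,-0.4,-0.5,0,-5,0,255,40.6,-0.4,-1,0,-11.4,0,255,40.6,-0.4,-1,0,-11.4,0,255,40.6,-0.4,-1,0,-11.4,0,255,40.6,-0.4,-1,0,-11.4,0,255,40.6,-0.4,-1,0,-11.4,0,255,40.6,-0.4,-1,0,-11.4,0,255,40.6,-0.4,-1,0,-11.4,0,255,40.6,-0.4,-1,0,-11.4,0]'; python3 - <<'E'
from h import *
delta([.5428,-.1153,.2],97.35); print(get_state()['qpos'])
E
```

```text
clock: 6.62
position: [0.5437, -0.1136, 0.2002]
ee_rot: [0.706, -0.706, -0.045, 0.045]
contact_force: [-0.8, 0.5, -0.1]
width: 0.0201
shift cm [-0.11  0.02 -0.16] rot [-0.   -0.01 -0.01] alt [ 1.000e-02  2.249e+01 -0.000e+00]
[-3.31211174e-01  2.66350194e-01  1.59772755e+00 -2.30054152e-05
  1.27834376e+00 -2.02914968e+00]
```

```bash
python3 -m jog '[255,-0.1,0,-0.15,0,0,0,255,-0.1,0,-0.15,0,0,0]'; python3 - <<'E'
from h import *
st=get_state()
d=get_image("wrist"); print(st['position'],proj(d,[.5428,-.1153,.0605],st),proj(d,[.5564,-.1952,.060],st)); crop(d,"pics/e.png",270,120,430,300,4); cv2.imwrite("pics/e0.png",d["color"])
np.save("pics/e.npy",d["color"])
E
```

```text
clock: 6.88
position: [0.5431, -0.1157, 0.2008]
ee_rot: [-0.706, 0.706, 0.045, -0.045]
contact_force: [-0.9, 0.4, -0.7]
width: 0.0206
[ 0.54311474 -0.11572629  0.20077942] [324.86543589 183.22170991] [240.47378233 186.47770371]
```

View pics/e.png

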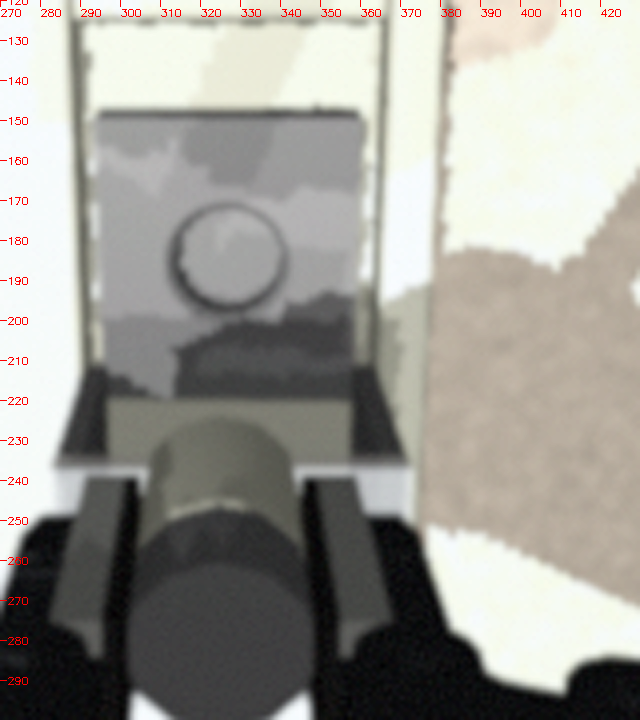

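View pics/e0.png

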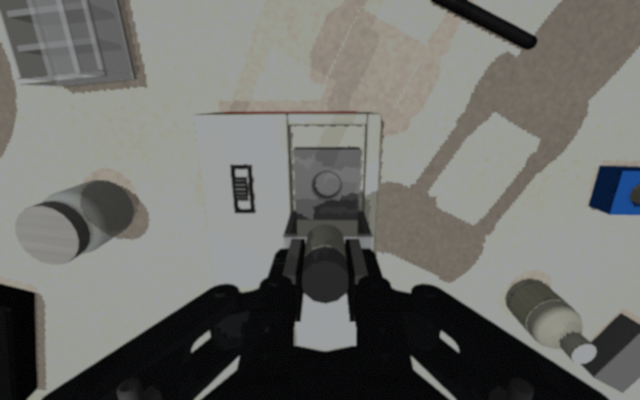

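```bash
python3 - <<'E'
from h import *
st=get_state(); d=get_image("wrist")
p=onz(d,326.8,184.1,.0605,st); zc=st['position'][2]+.026
c=onz(d,325,280.5,zc,st); b=onz(d,325,280.5,zc+.003,st)
R=Rt(st)
print(p,c,st['position'],(R.T@(c-st['position'])).round(4),(R.T@(p-st['position'])).round(4),(R.T@(b-st['position'])).round(4))
# well check pic d: vial body bottom
# lowest foot of vial: top of silhouette
def circ(cx,cz,y,r):
    T=np.linalg.inv(d["tool_from_camera"]);o=[]
    for a in np.linspace(0,2*np.pi,60):
        q=T@np.array([cx+r*np.cos(a),y,cz+r*np.sin(a),1]); s=q[:2]/q[2]; s=s*(1+d["k1"]*(s@s)); o.append(d["mtx"][:2,:2]@s+d["mtx"][:2,2])
    o=np.array(o); return o.min(0),o.max(0)
for cx in (-.002,0,.002): print(cx,"cap",circ(cx,0,-.026,.011),"foot",circ(cx,0,.019,.0085),circ(cx,0,.0165,.011))
E
```

```text
[ 0.54347854 -0.11338295  0.0605    ] [ 0.54256398 -0.11553023  0.22678748] [ 0.54315594 -0.11575547  0.20078748] [-0.0006 -0.026   0.0003] [0.0006 0.1403 0.0023] [-0.0025 -0.029   0.0003]
-0.002 cap (array([299.07532337, 255.02236905]), array([349.58064534, 299.08309879])) foot (array([309.54925402, 220.86242116]), array([339.11671215, 247.95630155])) (array([304.93742174, 218.36782044]), array([343.72704765, 253.84197835]))
0 cap (array([299.19336112, 259.22261749]), array([349.46595744, 302.87033683])) foot (array([309.60108027, 224.13568779]), array([339.06732261, 251.04258204])) (array([305.00601996, 221.70976609]), array([343.66093103, 256.93544401]))
0.002 cap (array([299.31053439, 263.38313374]), array([349.35211017, 306.62249351])) foot (array([309.65263404, 227.38627282]), array([339.01819324, 254.10767767])) (array([305.07425167, 225.0281752 ]), array([343.59516815, 260.0073948 ]))
```

```bash
python3 -m jog '[255,0.05,3,0.2,0,0,0,255,0.05,7,0.2,0,0,0,255,0.05,9.5,0.2,0,0,0,255,0.05,9.5,0.2,0,0,0,255,0.05,9.5,0.2,0,0,0]'; python3 - <<'E'
from h import *
st=get_state()
d=get_image("wrist"); print(st['position'],st['contact_force'],proj(d,[.5435,-.1134,.0605],st)); crop(d,"pics/f.png",250,160,410,300,5)
E
```

```text
clock: 7.6
position: [0.5443, -0.1141, 0.1067]
ee_rot: [-0.705, 0.706, 0.046, -0.044]
contact_force: [-0.6, 0.6, -0.3]
width: 0.0202
[ 0.54428042 -0.11411898  0.10668835] [-0.61093167  0.60828331 -0.31385525] [325.63035855 219.16645342]
```

View pics/f.png

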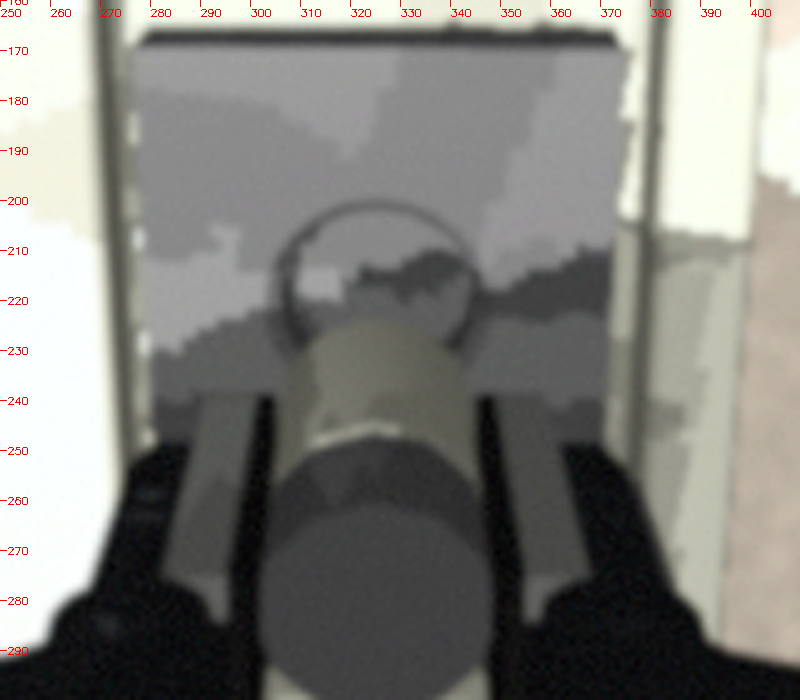

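```bash
python3 - <<'E'
from h import *
st=get_state(); d=get_image("wrist"); R=Rt(st)
print((R.T@(np.array([.5435,-.1134,.0605])-st['position'])).round(4))
T=np.linalg.inv(d["tool_from_camera"])
def circ(cx,y,r):
    o=[]
    for a in np.linspace(0,2*np.pi,60):
        q=T@np.array([cx+r*np.cos(a),y,r*np.sin(a),1]); s=q[:2]/q[2]; s=s*(1+d["k1"]*(s@s)); o.append(d["mtx"][:2,:2]@s+d["mtx"][:2,2])
    o=np.array(o); return o.min(0).round(1),o.max(0).round(1)
y=st['position'][2]-.0605
for cx in (-.002,0,.002): print(cx,"mouth",circ(cx,y,.015),"cap",circ(cx,-.026,.011),"foot",circ(cx,.019,.0085),"bev",circ(cx,.0165,.011))
E
```

```text
[-0.001   0.0466  0.001 ]
-0.002 mouth (array([301.6, 195.5]), array([347., 238.])) cap (array([299.1, 255. ]), array([349.6, 299.1])) foot (array([309.6, 220.9]), array([339.1, 248. ])) bev (array([304.9, 218.4]), array([343.7, 253.8]))
0 mouth (array([301.7, 198.5]), array([347. , 240.7])) cap (array([299.2, 259.2]), array([349.5, 302.9])) foot (array([309.6, 224.1]), array([339.1, 251. ])) bev (array([305. , 221.7]), array([343.7, 256.9]))
0.002 mouth (array([301.8, 201.4]), array([346.9, 243.3])) cap (array([299.3, 263.4]), array([349.4, 306.6])) foot (array([309.7, 227.4]), array([339. , 254.1])) bev (array([305.1, 225. ]), array([343.6, 260. ]))
```

```bash
python3 -m jog '[255,0,1,0.05,0,0,0,255,0,2,0.05,0,0,0,255,0,2.4,0.05,0,0,0,255,0,2.7,0.05,0,0,0,255,0,2.9,0.05,0,0,0,255,0,2.9,0.05,0,0,0]'
```

```text
clock: 8.45
position: [0.5433, -0.1133, 0.0766]
ee_rot: [-0.706, 0.706, 0.045, -0.045]
contact_force: [0.7, 0.3, 0.3]
width: 0.0204
```

```bash
python3 -m jog '[255,0,0.15,0,0,0,0,255,0,0.3,0,0,0,0,255,0,0.3,0,0,0,0]';python3 -m jog '[255,0,0.1,0,0,0,0,255,0,0.2,0,0,0,0,255,0,0.2,0,0,0,0]'
```

```text
clock: 8.82
position: [0.5432, -0.1133, 0.0735]
ee_rot: [0.706, -0.706, -0.045, 0.045]
contact_force: [0.1, 0.7, -0.5]
width: 0.0203
clock: 9.2
position: [0.5432, -0.1133, 0.0716]
ee_rot: [-0.706, 0.706, 0.045, -0.045]
contact_force: [0.4, -0.3, -0.2]
width: 0.0203
```

```bash
python3 -m jog '[255,0,0.08,0,0,0,0,255,0,0.12,0,0,0,0,255,0,0.12,0,0,0,0]';python3 - <<'E'
from h import *
st=get_state()
d=get_image("wrist"); crop(d,"pics/g.png",250,160,410,300,5)
d=get_image("scene"); crop(d,"pics/g2.png",170,60,330,210,5)
E
```

```text
clock: 9.57
position: [0.5433, -0.1133, 0.0704]
ee_rot: [-0.706, 0.706, 0.045, -0.045]
contact_force: [0.2, -0.7, -0.8]
width: 0.0201
```

View pics/g.png

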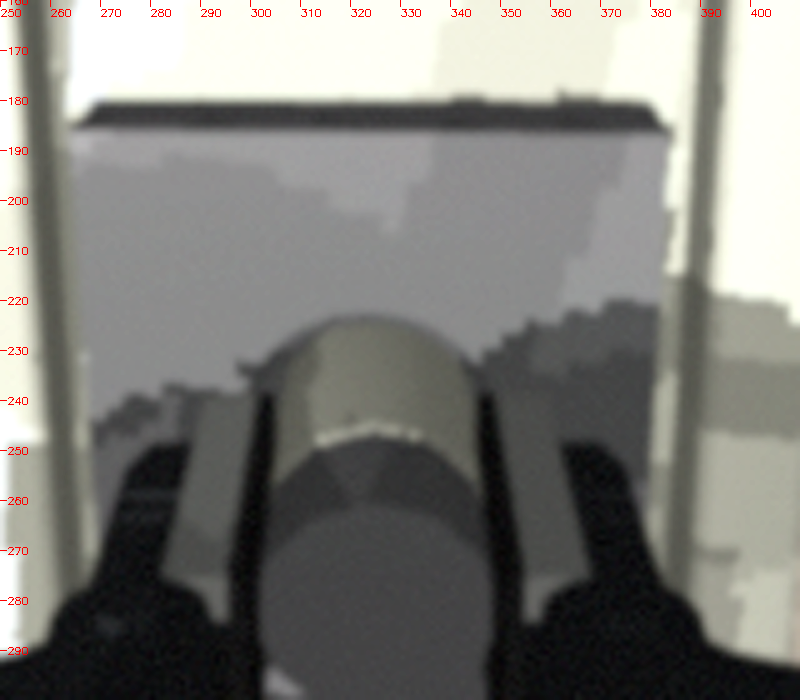

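```bash
python3 -m jog '[255,0,0.05,0,0,0,0,255,0,0.08,0,0,0,0,255,0,0.08,0,0,0,0]'
```

```text
clock: 10.05
position: [0.5434, -0.1133, 0.0698]
ee_rot: [-0.706, 0.706, 0.045, -0.045]
contact_force: [-0.0, -0.2, 0.7]
width: 0.0203
```

```bash
python3 -m jog '[255,0,0.05,0,0,0,0,255,0,0.05,0,0,0,0]'; python3 -m jog '[255,0,0.05,0,0,0,0,255,0,0.05,0,0,0,0]'
```

```text
clock: 10.3
position: [0.5434, -0.1134, 0.0696]
ee_rot: [-0.706, 0.706, 0.045, -0.045]
contact_force: [-1.8, 0.2, 5.5]
width: 0.0206
clock: 10.55
position: [0.5435, -0.1134, 0.0695]
ee_rot: [-0.706, 0.706, 0.045, -0.045]
contact_force: [-0.9, 0.5, 7.5]
width: 0.0204
```

```bash
python3 -m jog '[200,0,-0.05,0,0,0,0,150,0,-0.05,0,0,0,0,100,0,-0.05,0,0,0,0,100,0,-0.05,0,0,0,0,100,0,-0.05,0,0,0,0]'; python3 - <<'E'
from h import *
st=get_state(); print(st['width'])
d=get_image("wrist"); crop(d,"pics/i.png",250,160,410,300,5)
E
```

```text
clock: 11.18
position: [0.5432, -0.1133, 0.0689]
ee_rot: [0.706, -0.706, -0.045, 0.045]
contact_force: [-0.2, -0.2, 0.2]
width: 0.0519
0.051948297483838744
```

View pics/i.png

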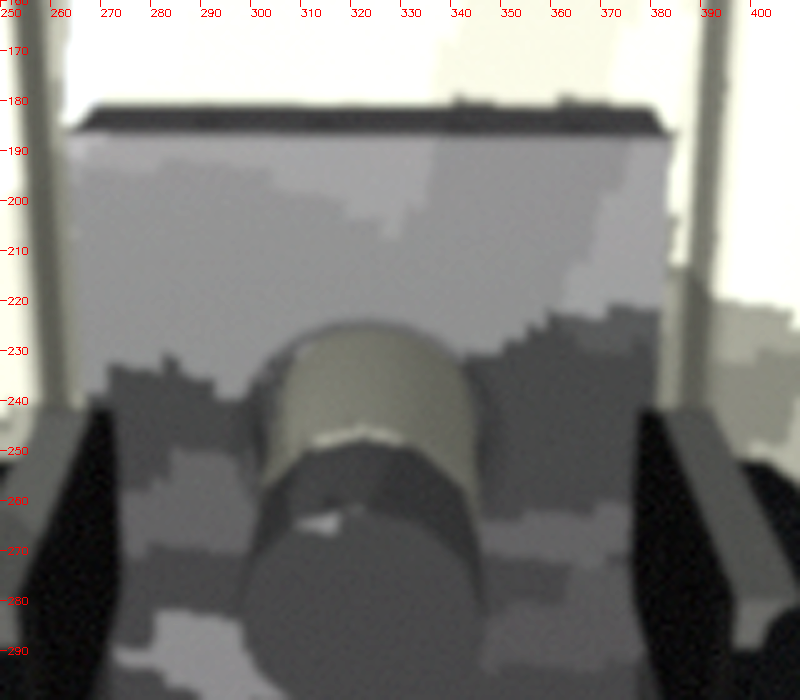

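```bash
python3 -m jog '[100,0,0,0,0,0,0,100,0,0,0,0,0,0,100,0,-1,0,0,0,0,100,0,-3,0,0,0,0,100,0,-6,0,0,0,0,255,0,-11,0,0,0,0,255,0,-11,0,0,0,0,255,0,-11,0,0,0,0,255,0,-11,0,0,0,0]'; 
```

```text
clock: 12.35
position: [0.5423, -0.113, 0.1779]
ee_rot: [0.706, -0.705, -0.044, 0.046]
contact_force: [-0.3, -0.4, -0.2]
width: 0.0002
```

```bash
python3 -m jog '[100,0,0,0,0,0,0,100,0,0,0,0,0,0,100,0,-1,0,0,0,0,0,100,0,-3,0,0,0,0,100,0,-6,0,0,0,0,255,0,-11,0,0,0,0]' >/dev/null 2>&1; python3 - <<'E'
from h import *
st=get_state(); print(st['position'],st['clock'])
d=get_image("wrist"); crop(d,"pics/j.png",200,110,400,260,4);crop(d,"pics/j2.png",215,150,275,230,8)
E
```

```text
[ 0.54229047 -0.11301511  0.17789382] 12.35
```

My stray second jog was malformed, so it was refused and the clock didn't move. I'll go on from here.

View pics/j.png

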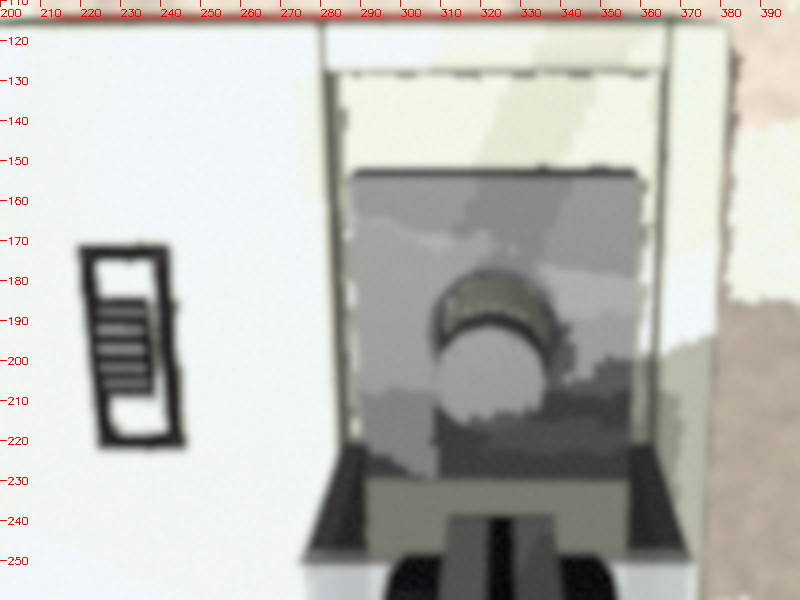

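View pics/j2.png

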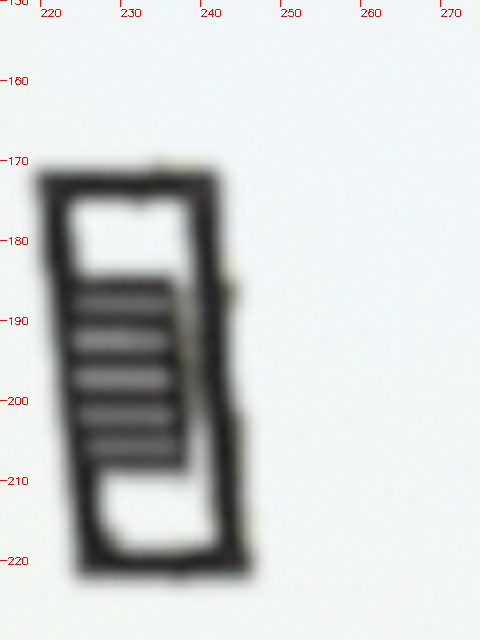

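```bash
python3 - <<'E'
from h import *
st=get_state(); d=get_image("wrist")
c=[onz(d,u,v,.06,st) for u,v in [(219.75,171.5),(242.25,171.5),(246.25,221.9),(224.75,222.1)]]
m=np.mean(c,0); print(np.round(c,4),m,[np.linalg.norm(c[i]-c[(i+1)%4]).round(4) for i in range(4)])
a=(c[0]+c[1])/2-(c[2]+c[3])/2; print("yaw",np.degrees(np.arctan2(-a[1],-a[0])))
# wheel ends, on deck height
e=[onz(d,*p,.06,st) for p in [(230.2,184.5),(232.5,209)]]; print(np.round(e,4),np.linalg.norm(e[0]-e[1]))
yaw=np.radians(7.35); ex=np.array([np.cos(yaw),np.sin(yaw),0]); ey=np.array([-ex[1],ex[0],0])
for h in (.004,.007,.010,.013):
    o=[]
    for s in (-.005,.005):
        for a in np.linspace(-1,1,41):
            z=.06+h-.016+.016*np.cos(a*1.57)
            if z>=.06: o.append(proj(d,m*[1,1,0]+ex*.016*np.sin(a*1.57)+ey*s+[0,0,z],st))
    o=np.array(o); print(h,o.min(0).round(1),o.max(0).round(1))
# tray offset: socket, hood front
print(onz(d,.0+324,253,.0,st))
delta([m[0],m[1],.12],97.35,st); delta([m[0]-.02*ex[0],m[1]-.02*ex[1],.12],97.35,st)
E
```

```text
[[ 0.5369 -0.2053  0.06  ]
 [ 0.5345 -0.1858  0.06  ]
 [ 0.5811 -0.1799  0.06  ]
 [ 0.5839 -0.1994  0.06  ]] [ 0.55909656 -0.19259733  0.06      ] [np.float64(0.0196), np.float64(0.047), np.float64(0.0197), np.float64(0.0473)]
yaw 7.168933397213255
[[ 0.5475 -0.1958  0.06  ]
 [ 0.5702 -0.1929  0.06  ]] 0.02286617630446306
0.004 [226.1 186.2] [239.8 208.5]
0.007 [225.  183.5] [239.9 211.2]
0.01 [224.  181.3] [240.2 213. ]
0.013 [222.9 180.7] [240.1 214.2]
[ 0.63458464 -0.10141653  0.        ]
shift cm [ 0.66  5.77 -8.11] rot [-0.01 -0.   -0.02] alt [ 3.00e-02  2.25e+01 -1.00e-02]
shift cm [-1.34  5.78 -8.11] rot [-0.01 -0.   -0.02] alt [ 3.00e-02  2.25e+01 -1.00e-02]
```

```bash
python3 -m jog '[255,-0.1,0,-4,0,0,0,255,-0.1,2,-8.1,0,0,0,255,-0.1,6,-8.1,0,0,0,255,-0.1,8.7,-8.1,0,0,0,255,-0.1,8.7,-8.1,0,0,0,255,-0.1,8.7,-8.1,0,0,0]'; python3 - <<'E'
from h import *
st=get_state(); print(st['position'],st['contact_force'])
delta([.5591,-.1926,.0735],97.35,st)
d=get_image("wrist"); crop(d,"pics/k.png",230,130,420,290,4)
print(proj(d,[.5591,-.1926,.06],st))
E
```

```text
clock: 13.2
position: [0.5532, -0.194, 0.0927]
ee_rot: [-0.705, 0.706, 0.045, -0.045]
contact_force: [0.7, -0.1, -0.3]
width: -0.0003
[ 0.55324564 -0.19399872  0.0927158 ] [ 0.65748154 -0.06090578 -0.33595307]
shift cm [0.6  1.92 0.07] rot [ 0.   -0.    0.01] alt [-1.00e-02  2.25e+01  1.00e-02]
[325.3953807  237.12893019]
```

View pics/k.png

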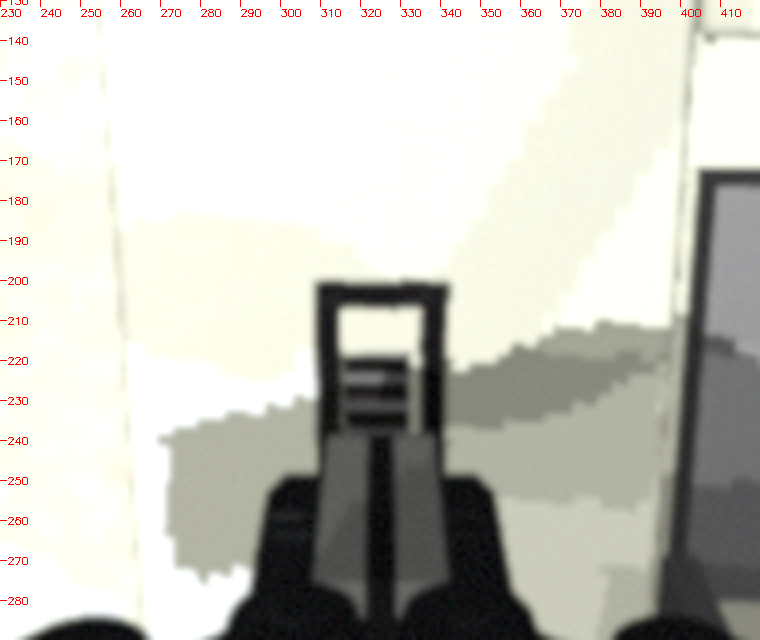

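```bash
python3 -m jog '[255,-0.2,1,0.05,0,0,0,255,-0.2,1.75,0.05,0,0,0,255,-0.2,1.75,0.05,0,0,0]'; python3 -m jog '[255,0,0.1,0,0,0,0,255,0,0.2,0,0,0,0]';python3 -m jog '[255,0,0.1,0,0,0,0,255,0,0.2,0,0,0,0]'
```

```text
clock: 13.62
position: [0.55, -0.1932, 0.074]
ee_rot: [0.706, -0.705, -0.045, 0.046]
contact_force: [-0.2, -0.1, -0.9]
width: 0.0002
clock: 13.88
position: [0.5508, -0.1937, 0.0728]
ee_rot: [-0.706, 0.706, 0.045, -0.045]
contact_force: [0.7, 1.2, 0.2]
width: 0.0
clock: 14.12
position: [0.5506, -0.1936, 0.0707]
ee_rot: [-0.706, 0.706, 0.045, -0.045]
contact_force: [0.5, 0.1, 0.5]
width: -0.0
```

```bash
for i in 1 2 3; do python3 -m jog '[255,0,0.1,0,0,0,0,255,0,0.1,0,0,0,0]' | grep -E "pos|force"; done
```

```text
position: [0.5505, -0.1936, 0.0696]
contact_force: [-0.4, -0.0, 0.5]
position: [0.5506, -0.1936, 0.0686]
contact_force: [-0.6, 0.1, 1.0]
position: [0.5505, -0.1935, 0.0676]
contact_force: [0.5, 0.0, 0.3]
```

```bash
for i in 1 2 3; do python3 -m jog '[255,0,0.07,0,0,0,0,255,0,0.07,0,0,0,0]' | grep -E "pos|force"; done
```

```text
position: [0.5505, -0.1935, 0.0669]
contact_force: [-0.6, -0.5, -0.1]
position: [0.5505, -0.1935, 0.0662]
contact_force: [-0.1, -0.1, -0.1]
position: [0.5507, -0.1936, 0.0656]
contact_force: [-0.7, -0.2, 0.5]
```

```bash
for i in 1 2; do python3 -m jog '[255,0,0.05,0,0,0,0,255,0,0.05,0,0,0,0]' | grep -E "pos|force"; done
```

```text
position: [0.5507, -0.1937, 0.0653]
contact_force: [-0.9, -0.2, 1.0]
position: [0.5508, -0.1937, 0.0649]
contact_force: [-0.6, 0.4, 3.2]
```

```bash
for i in 1 2; do python3 -m jog '[255,0,0.06,0,0,0,0,255,0,0.06,0,0,0,0]' | grep -E "pos|force"; done
```

```text
position: [0.5509, -0.1938, 0.0644]
contact_force: [-0.6, -0.1, 5.5]
position: [0.551, -0.1938, 0.0641]
contact_force: [-1.0, -0.8, 6.6]
```

```bash
python3 -m jog '[255,0,0.07,0,0,0,0,255,0,0.07,0,0,0,0]' | grep -E "pos|force"; python3 -m jog '[255,0.15,0,0,0,0,0,255,0.3,0,0,0,0,0,255,0.45,0,0,0,0,0]'
```

```text
position: [0.5511, -0.1939, 0.0637]
contact_force: [-0.2, 0.1, 8.7]
clock: 17.25
position: [0.5538, -0.1934, 0.0635]
ee_rot: [-0.705, 0.706, 0.044, -0.046]
contact_force: [-4.4, -1.3, 10.5]
width: -0.0002
```

```bash
python3 -m jog '[255,0.15,-0.02,0,0,0,0,255,0.3,-0.02,0,0,0,0,255,0.45,-0.02,0,0,0,0,255,0.6,-0.02,0,0,0,0]'; python3 - <<'E'
from h import *
d=get_image("wrist"); crop(d,"pics/l.png",280,110,480,290,4)
E
```

```text
clock: 17.75
position: [0.5597, -0.1925, 0.0636]
ee_rot: [-0.705, 0.706, 0.044, -0.046]
contact_force: [-3.0, -0.6, 8.6]
width: -0.0003
```

View pics/l.png

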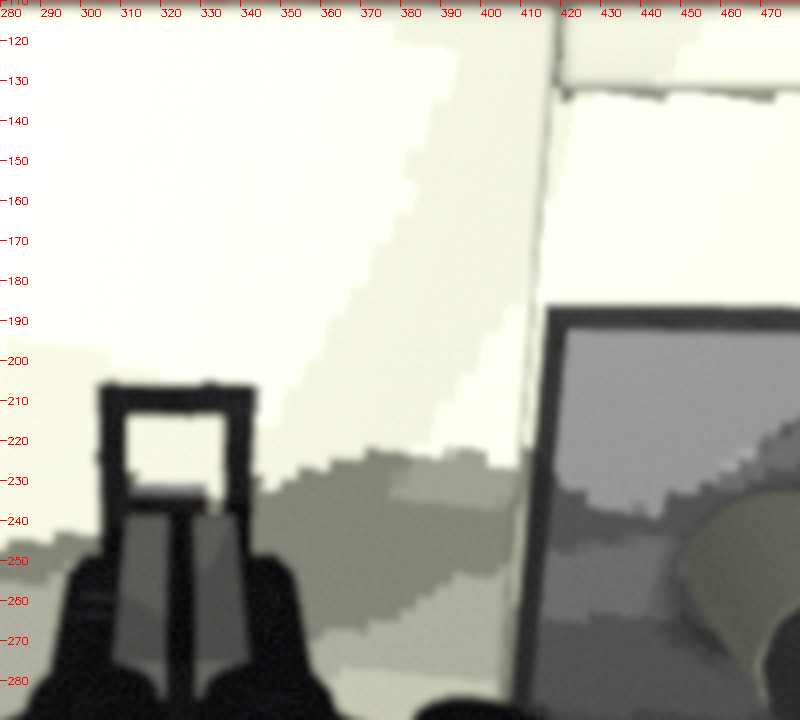

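```bash
python3 - <<'E'
from h import *
st=get_state(); d=get_image("wrist"); yaw=np.radians(7.3); ex=np.array([np.cos(yaw),np.sin(yaw),0])
s2=dict(st); s2["position"]=np.array([ 0.54229047,-0.11301511,0.17789382])
w=np.array([.5591,-.1926,.06])
print((onz(d,324,152.8,.0605,s2)-w)@ex,(onz(d,324,128,.06,s2)-w)@ex, (onz(d,450,187,.0605,st)-w)@ex,(onz(d,450,132,.06,st)-w)@ex)
print((st['position']-w)@ex)
E
```

```text
-0.039932321522744674 -0.060605453200105124 -0.034020487647585515 -0.06082427734795734
0.0008618619508349955
```

```bash
python3 -m jog '[255,0.15,0,0,0,0,0,255,0.3,0,0,0,0,0,255,0.45,0,0,0,0,0,255,0.6,0,0,0,0,0]'|grep -E "pos|force"; python3 - <<'E'
from h import *
d=get_image("wrist"); crop(d,"pics/l2.png",280,110,480,290,4)
E
```

```text
position: [0.5656, -0.1917, 0.0635]
contact_force: [-3.8, -0.6, 9.9]
```

View pics/l2.png

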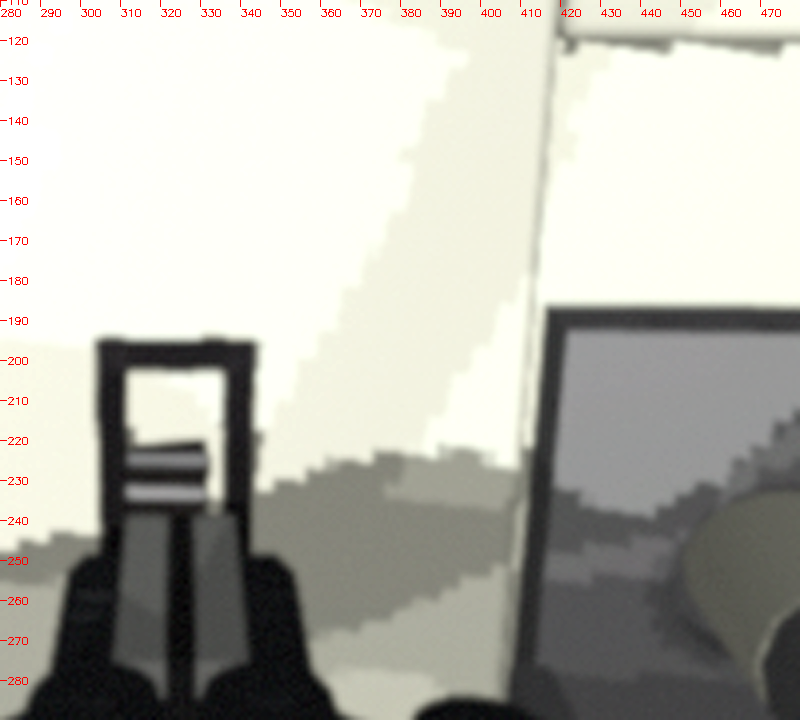

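```bash
python3 -m jog '[255,0.15,0,0,0,0,0,255,0.25,0,0,0,0,0,255,0.25,-0.5,0,0,0,0,255,-0.7,-0.7,0,0,0,0,255,-1.6,-0.5,0,0,0,0,255,-1.6,-0.2,0,0,0,0,255,-1.6,-0.08,0,0,0,0,255,-1.6,-0.05,0,0,0,0]'|grep -E "pos|force"; 
```

```text
position: [0.55, -0.1934, 0.0637]
contact_force: [-3.7, 0.2, 7.1]
```

```bash
python3 -m jog '[255,0.0,0.02,0,0,0,0,255,0.15,0.02,0,0,0,0,255,0.3,0.02,0,0,0,0,255,0.45,0.02,0,0,0,0]'|grep -E "pos|force";python3 -m jog '[255,0.15,0,0,0,0,0,255,0.3,0,0,0,0,0,255,0.45,0,0,0,0,0,255,0.6,0,0,0,0,0]'|grep -E "pos|force"; 
```

```text
position: [0.5544, -0.1928, 0.0638]
contact_force: [-4.1, 0.1, 8.4]
position: [0.5603, -0.192, 0.0638]
contact_force: [-4.4, 0.9, 7.8]
```

```bash
python3 -m jog '[255,0.15,0.02,0,0,0,0,255,0.3,0.02,0,0,0,0,255,0.45,0.02,0,0,0,0,255,0.6,0.02,0,0,0,0,255,0.75,0.02,0,0,0,0]'|grep -E "pos|force"; python3 - <<'E'
from h import *
d=get_image("wrist"); crop(d,"pics/m.png",280,110,480,290,4)
E
```

```text
position: [0.5681, -0.1909, 0.0636]
contact_force: [-3.9, 0.6, 7.0]
```

View pics/m.png

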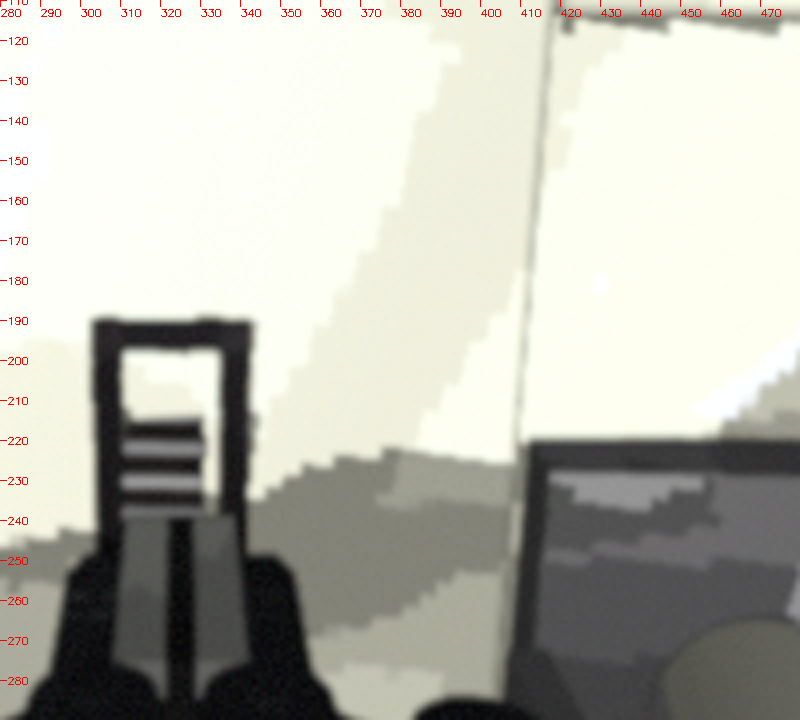

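```bash
python3 - <<'E'
from h import *
st=get_state(); d=get_image("wrist"); yaw=np.radians(7.3); ex=np.array([np.cos(yaw),np.sin(yaw),0]); w=np.array([.5591,-.1926,.06])
print((onz(d,450,220.3,.0605,st)-w)@ex, st['clock'])
E
python3 -m jog '[255,0,-0.5,0,0,0,0,255,-0.9,-0.7,0,0,0,0,255,-1.8,-0.5,0,0,0,0,255,-1.8,-0.2,0,0,0,0,255,-1.8,-0.08,0,0,0,0,255,-1.8,-0.04,0,0,0,0,255,-1.8,-0.02,0,0,0,0]'|grep -E "pos|force"; 
```

```text
-0.007637941294520242 21.075
position: [0.5502, -0.1935, 0.0637]
contact_force: [-3.7, 0.4, 7.1]
```

```bash
python3 -m jog '[255,0.0,0.02,0,0,0,0,255,0.15,0.02,0,0,0,0,255,0.3,0.02,0,0,0,0,255,0.45,0.02,0,0,0,0]'|grep -E "pos|force";python3 -m jog '[255,0.12,0,0,0,0,0,255,0.24,0,0,0,0,0,255,0.36,0,0,0,0,0]'|grep -E "pos|force"; 
```

```text
position: [0.5534, -0.193, 0.0635]
contact_force: [-6.3, -1.0, 8.6]
position: [0.5572, -0.1927, 0.0636]
contact_force: [-5.6, -0.4, 9.2]
```

```bash
python3 -m jog '[255,0.12,0,0,0,0,0,255,0.24,0,0,0,0,0,255,0.36,0,0,0,0,0]'|grep -E "pos|force"; python3 - <<'E'
from h import *
d=get_image("wrist"); st=get_state();print(st['position']); crop(d,"pics/n.png",280,110,480,290,4)
E
```

```text
position: [0.5608, -0.1923, 0.0636]
contact_force: [-5.9, -0.8, 9.0]
[ 0.56104542 -0.19232382  0.06361733]
```

View pics/n.png

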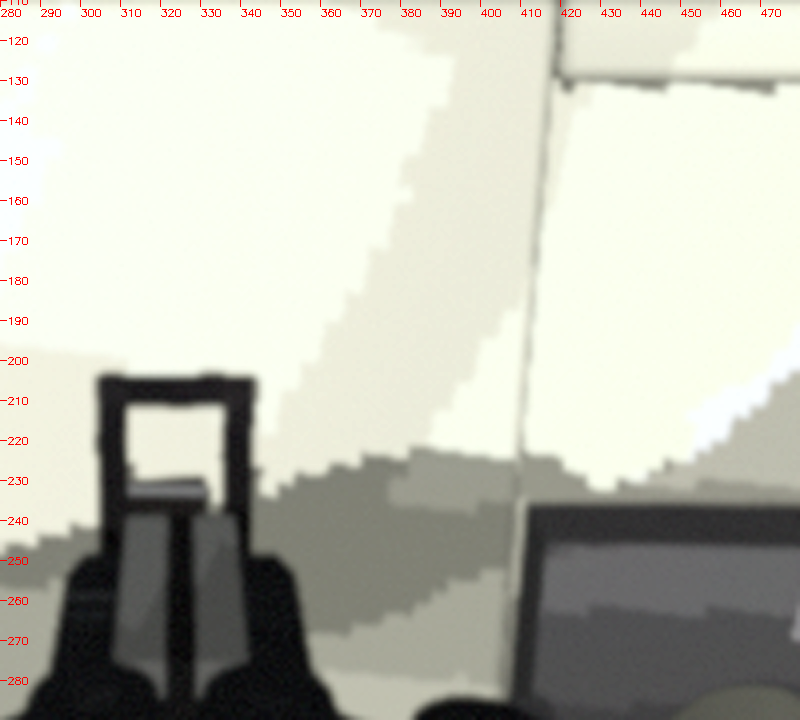

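```bash
python3 - <<'E'
from h import *
st=get_state(); d=get_image("wrist"); yaw=np.radians(7.3); ex=np.array([np.cos(yaw),np.sin(yaw),0]); w=np.array([.5591,-.1926,.06])
print((onz(d,450,236.2,.0605,st)-w)@ex, (st['position']-w)@ex)
E
python3 -m jog '[255,0.12,0,0,0,0,0,255,0.24,0,0,0,0,0,255,0.36,0,0,0,0,0]'|grep -E "pos|force"; python3 - <<'E'
from h import *
d=get_image("wrist"); st=get_state();print(st['position']); crop(d,"pics/n2.png",280,110,480,290,4)
E
```

```text
-0.006282786079567091 0.001964739694683249
position: [0.5644, -0.1919, 0.0636]
contact_force: [-6.1, -1.0, 8.8]
[ 0.56467852 -0.19192717  0.06364892]
```

View pics/n2.png

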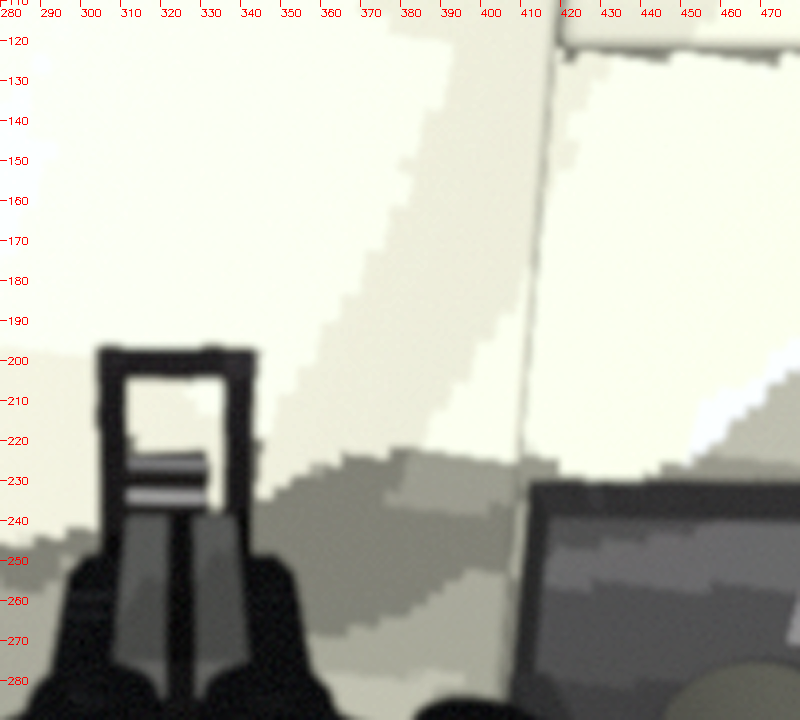

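```bash
python3 -m jog '[255,0,-1,0,0,0,0,255,0,-5,0,0,0,0,255,0,-11,0,0,0,0,255,-2.2,-11.5,5,0,0,0,255,-3.2,-11.5,8.1,0,0,0,255,-3.2,-11.5,8.1,0,0,0,255,-3.2,-11.5,8.1,0,0,0]'|grep -E "pos|force|clo"; python3 - <<'E'
from h import *
d=get_image("wrist"); st=get_state();print(st['position']); crop(d,"pics/o.png",200,110,400,260,4)
E
```

```text
clock: 24.65
position: [0.5252, -0.1157, 0.1782]
contact_force: [-0.7, -0.1, 0.2]
[ 0.52517744 -0.11601059  0.17799197]
```

View pics/o.png

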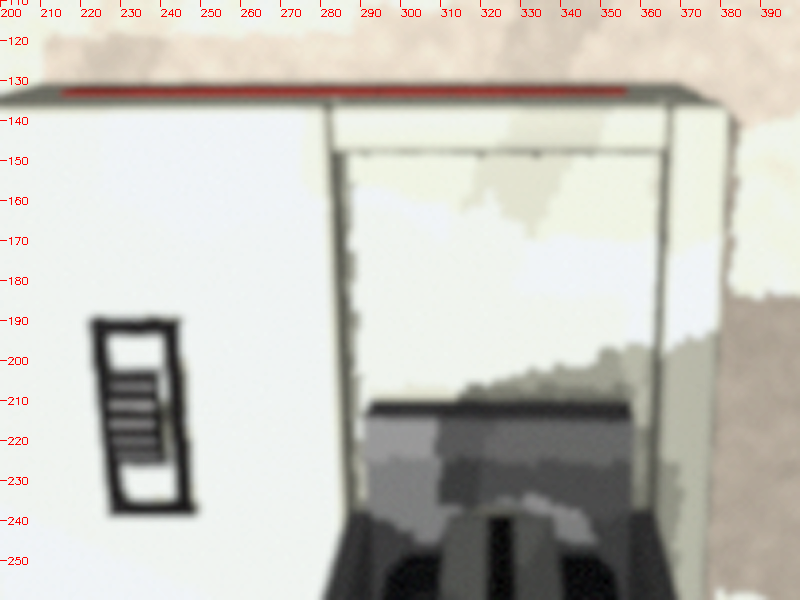

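```bash
python3 - <<'E'
from h import *
st=get_state(); d=get_image("wrist"); yaw=np.radians(7.3); ex=np.array([np.cos(yaw),np.sin(yaw),0]); w=np.array([.5591,-.1926,.06])
s2=dict(st); s2["position"]=np.array([ 0.54229047,-0.11301511,0.17789382])
for n,v,z in (("deck front",136,.06),("pit front",147.5,.06),("tray bot",210.2,.0465),("tray top",214,.0605),("hood front",301,.0)): print(n,(onz(d,324,v,z,st)-w)@ex)
for n,v,z in (("deck front",115.5,.06),("pit front",128,.06),("tray bot",151.8,.0465),("tray top",153.5,.0605)): print("before",n,(onz(d,324,v,z,s2)-w)@ex)
d=get_image("top"); crop(d,"pics/o_top.png",385,100,510,255,4)
d=get_image("scene"); crop(d,"pics/o_sc.png",160,60,330,210,4)
E
```

```text
deck front -0.07099018314663826
pit front -0.06134164688442483
tray bot 9.765795400436694e-05
tray top -0.001339202234413919
hood front 0.13568379393226163
before deck front -0.07034745284353261
before pit front -0.06023686044743007
before tray bot -0.03816760966731529
before tray top -0.038969918867059396
```

View pics/o_top.png

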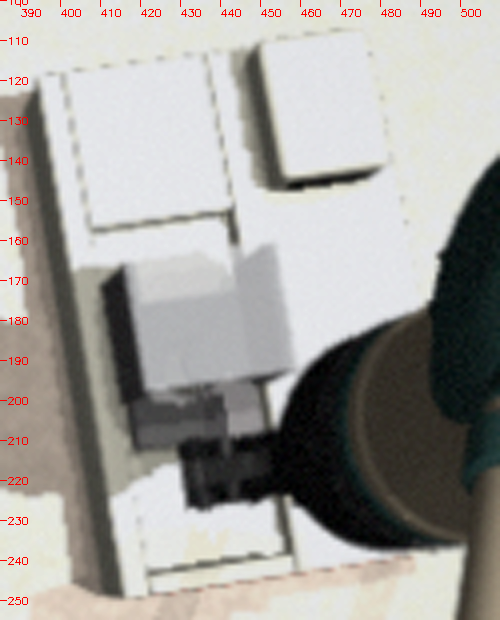

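View pics/o_sc.png

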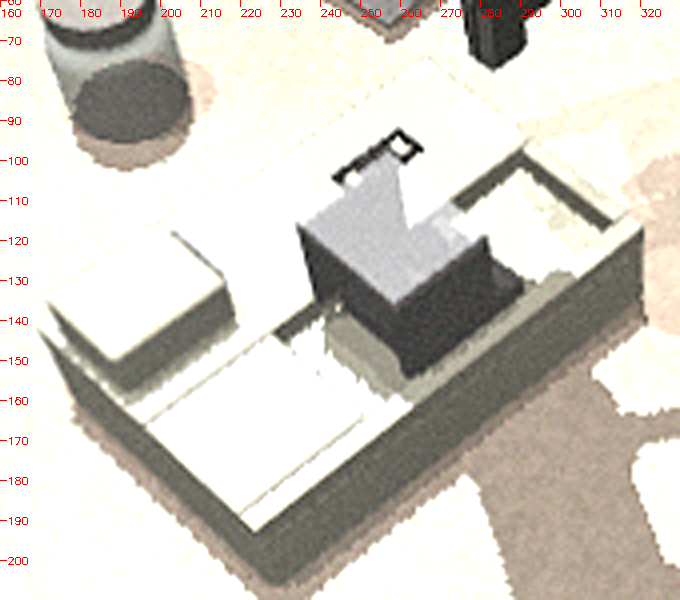

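```bash
python3 -m jog '[255,-2,0,0,0,0,-1,255,-5,0,0,0,0,-2,255,-8,0,0,0,0,-3,255,-8,0,0,0,0,-4,255,-8,0,0,0,0,-5,255,-8,0,0,0,0,-5,255,-8,0,0,0,0,-5]'|grep -E "pos|force|clo"; python3 - <<'E'
from h import *
d=get_image("wrist"); st=get_state();print(st['position']); crop(d,"pics/p.png",220,80,420,230,4); cv2.imwrite("pics/p0.png",d["color"])
E
```

```text
clock: 25.72
position: [0.4674, -0.0882, 0.2106]
contact_force: [0.9, -0.3, -0.4]
[ 0.46756313 -0.08827239  0.21048743]
```

View pics/p0.png

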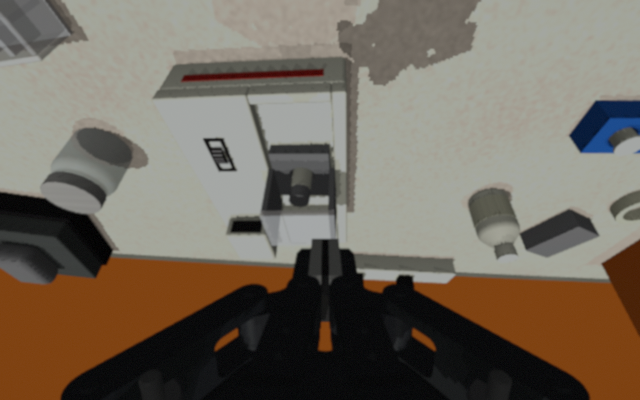

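View pics/p.png

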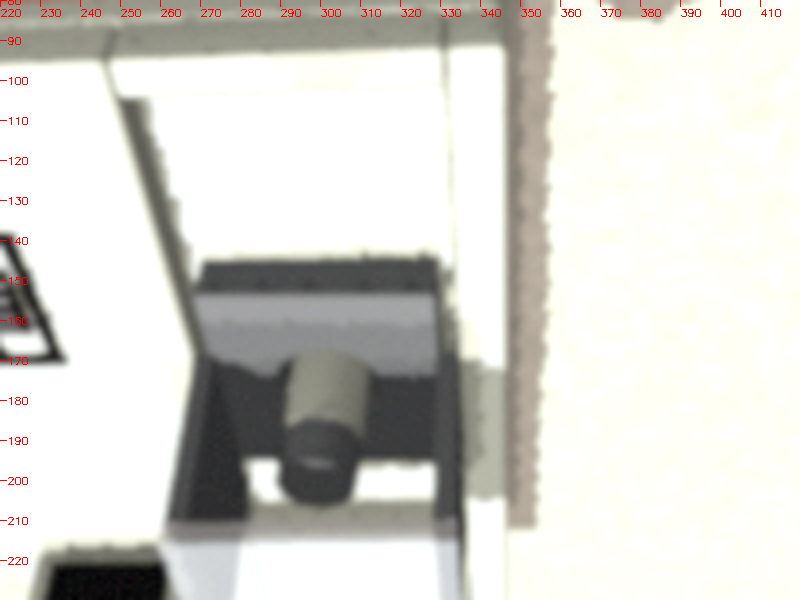

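```bash
python3 -m jog '[255,0,0,0,0,0,0,255,0,0,0,0,0,0,255,0,0,0,0,0,0]'; python3 -c "
from rig import *
print(sign_off())"
```

```text
clock: 26.15
position: [0.467, -0.0874, 0.2101]
ee_rot: [0.673, -0.672, -0.244, -0.19]
contact_force: [0.8, 0.7, -0.4]
width: 0.0004
the job is handed in; nothing more can be done
None
```

The vial is standing in the reader's tray socket and the tray is wound home under the hood. I handed the job in at 26 s; no verdict is reported.

**What I did:** I took the vial from the rack's middle well and lowered it until the socket floor pushed back at about 7.5 N. I let go, then wound the tray in with three strokes of the closed fingertips on the wheel. The wheel's crown was about 5 mm above the deck. Every reading I took on the reader stayed below about 11.5 N in total, but I read the force only at the end of each move.

**Last checks:**
- **Tray:** it stopped and the wheel slipped over the rest of the last stroke. Measured from the same height before and after, it moved about 38 mm. Its front edge is about where it should be when fully home, to within 1–2 mm.
- **Vial:** the last picture shows it upright in its socket under the hood.
- **Robot:** it was clear of everything, with forces at noise level.
- **Other things:** I saw nothing out of place, but I did not look again at the tall bottle and low cup specifically.

**What disagreed or failed:**
- **Cameras:** the top and wrist cameras differed by 2–3 mm in y, and the wrist camera turned out right.
- **Tray measurement:** an early measurement taken from low down gave only about 34 mm of tray travel. The check from above replaced it.
- **Refused move:** I sent one badly formed move by mistake; it was refused and moved nothing.

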